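# Unbolt and open the block drawer

### The arm

A 6-joint arm with a two-finger parallel gripper is mounted at the origin on a cart in front of the work surface, level with it; the furniture and walls round the work are solid. World frame = base frame: x ahead of the robot, y to its left, z up, the work surface at z = 0. Lengths are in m, angles in rad, forces in N, time in s.
With the tool pointing down it reaches from about 0.25 to 0.725 m from the base axis. Payload 4 kg.
Tool frame: the origin (TCP) lies midway between the tips of the shut fingers; the grasp point (between the pads) lies 19 mm behind it; y points along the fingers, x is the direction in which the jaws open and shut, and the axes are right-handed (so a half turn about y gives the same grasp; the last joint's range is limited). The gripper opens to 85 mm and grips with 20 to 120 N. Pads are 22 mm wide; open, the fingers measure 114 mm over their backs; the gripper's body (76 mm by 85 mm) begins 54 mm behind the grasp point. The pads swing forward as they close: fully open they stand 13 mm farther back than shut.
Start: joints at [1.188, 0.241, 0.005, 1.335, 0, 1.571], TCP at [0.187, 0.464, 0.231] pointing down, gripper open.
Joint ranges: [-2.72, 2.72], [-1.05, 1.87], [-1.09, 1.28], [-1.99, 2.15], [-1.42, 1.44], [-3.14, 3.14]. Speed limits (rad/s): [2.79, 2.79, 3.14, 3.14, 3.14, 3.14].

### API

Orientations are given as a unit quaternion [x, y, z, w].
In Python, from workcell import bot gives the robot as it stands. The module is installed in compiled form; this text tells all that it offers.
- The arm moves only by the shell command python3 -m inch 'ROWS'. ROWS is text: rows parted by semicolons, each of 7 numbers parted by spaces: the turn, a rotation vector about the tool's x, y, z in degrees, then the shift along the tool's x, y, z in mm, then the closure, from 0 (fully open) to 1 (shut). In form: ax ay az dx dy dz fingers; .... A call has 1 to 12 rows; each row shifts and turns the commanded pose from where the row before left it, along the tool's axes as they then stand; what a row does not reach is not made up. A row lasts 1/8 s, in which the tool goes at most 62.5 mm and 10.7 degrees, less where a joint would pass 70% of its speed; a pose out of reach is approached as far as the arm can. A call with a gripper value outside its range is refused whole. The fingers move at their own pace and stop on an object; the grip force is fixed at half the most. Time passes only in rows, so rows that do not move let the fingers close. It gives the time, the measured TCP pose, the force and the opening at its end, in the units of the state.
- bot.get_obs(): the state, without advancing time (a new reading comes with each control period).
- bot.camera(name): name is "scene" or "side" or "wrist"; returns a dict with "color" (420x560x3 uint8, blue, green, red), "fx", "fy", "cx", "cy" (pixels), "extrinsics" (4x4, takes a point from world to camera coordinates). Camera axes: x right, y up, looking along -z (the intrinsics and any distortion apply to the point x, -y, -z); pixel columns grow to the right and rows downward; lengths in m; the calibration is good to about 2 mm. A picture is of the moment at which its call begins. There is no depth.
- bot.job_done(): hands the job in, once; it reports no verdict.
Trained networks look in the newest picture that a camera, given by its name, has taken for a name from the list of things; names that differ only in an ending like _2 or _b are one class to them, and where a whole thing is asked for, a point or a joint stands for the part that bears it (a point fixed in the world has none). Each returns a list of dicts, best first, with "conf" (0 to 1); they miss things now and then, are a little off and sometimes report something else, mostly with a low value. They report only what shows in the picture. A call takes as long as a camera call.
- bot.look_for(name, camera): "extent" ([left, top, right, bottom] in pixels, round what is visible of it).
- bot.cut_out(name, camera): "region" (420x560 bool, what is visible of it) and "extent" ([left, top, right, bottom] in pixels, round what is visible of it).
- bot.spot_point(name, camera): "point" ([column, row] in pixels: a listed point, or the origin of a listed thing).
The state is a dict: "clock": time; "joint_pos": joint angles; "joint_vel": joint speeds; "tau": joint torques, N m; "eef_pos": TCP position; "tool_rot": TCP orientation; "ft_force": force on the tool from outside, world axes, zero at the start; "ft_torque": the same for the moment, N m; "grip_width": finger opening in m.
Only numpy, scipy, OpenCV 4.12 (cv2) and the standard library are available. Lean on these libraries where they do the work, as an engineer would, in place of code of your own. Each camera call takes 0.05 s, during which the arm holds its last target.

### The job

Unbolt the drawer of the wooden case and open it: lift the handle of the barrel bolt clear of its notch, draw the bolt all the way back out of the drawer's keeper and let the handle down into the notch at the other end, then pull the drawer out to its stop. Leave the two tins on the case and the dabber and printing block beside it standing where they are, and let go of everything at the end.

Things in the scene. Friction and masses are not known exactly. Their poses are not given: they have to be found in the camera images.
- case: Fixed wooden case, 400 mm wide (y), 278 high. Origin on the table, middle of its front face (plane x=0); x points into the case, y left as the robot sees it, z up; may be turned about z. Its top board (underside z=260 mm) overhangs the front by 100 mm, so a vertical gripper does not fit: lean the tool back to the robot by 30 to 45 degrees. Barrel bolt on the left half, drawer on the right.
- bolt_axis (a point): Point on the bolt rod's axis at the root of its handle; slides with the bolt; axes parallel to the case's. 22 mm in front of the case's face, 120 mm above the table, at start 70 mm left of the case's middle. The rod (16 mm thick, 166 long) lies along the case's y; its right end stands in the keeper staple on the drawer front and blocks the drawer.
- bolt_knob (a point): Centre of the steel ball knob, 24 mm across, at the end of the bolt's handle (8 mm stem), 78 mm from the bolt axis. At the start it hangs 55 mm in front of and 55 mm below the axis. Pinch it along the case's y (fingers left and right, 40 mm free on each side); it pivots between the fingers while lifted in an arc about the bolt axis.
- handle (a joint): Turn of the bolt's handle about the rod (rad): 0 hanging 45 degrees below level in a notch, 0.785 level towards the robot, 1.57 (stop) 45 degrees above level. The steel land between the two notches blocks sliding below about 0.6 and is cleared well by 0.9. The handle falls by its own weight when let go.
- bolt (a joint): Slide of the bolt along the case's +y, to the left (m): 0 bolted, 0.060 fully drawn (stop). The handle can go down to 0 only in the notches at the two ends (within about 2 mm of 0 or 0.060); between them it rests on the land. Friction about 1 N; the bolt stays where it is left.
- drawer (a joint): Pull-out of the drawer towards the case's -x (m): 0 closed, 0.070 fully open (stop). Friction about 2 N; it stays where it is left. While the rod is in the keeper (bolt below about 0.04) it moves only some 1 mm.
- drawer_knob (a point): Middle of the head of the drawer's turned brass knob: head 32 mm across, 20 mm deep, neck 16 mm behind it. 43 mm in front of the case's face when closed, 70 mm above the table, 86 mm right of the case's middle. Pinch it along the case's y. Moves with the drawer.
- dabber: Black leather ink dabber, 52 mm wide, 71 mm high, standing on the table to the left of the case's front. Origin at its foot. A bystander.
- small_block: Black printing block with a grip, 52x70x58 mm, standing on the table to the right of the case's front. Origin at its foot. A bystander.
- rusty_tin: Rusty tin, 68 mm wide, 80 mm high, standing on the case's top board. Origin at its foot. A bystander.
- plain_tin: Plain tin, 52 mm wide, 70 mm high, standing on the case's top board. Origin at its foot. A bystander.

How it is judged:
On the way, in this order (a step that is already met when the one before it is completed fails the run):
1. the bolt's handle is lifted out of its notch while the bolt is still home (value of joint handle above 0.45 rad and value of joint bolt below 0.008 m), for 0.05 s.
2. the bolt is drawn back and its handle down in the far notch, the drawer still closed (value of joint bolt above 0.054 m and value of joint handle below 0.2 rad and value of joint drawer below 0.01 m), for 0.2 s.
3. the drawer is pulled out (value of joint drawer above 0.06 m), for 0.2 s.
At the end, for the whole second after the job is handed in: The bolt is drawn (more than 54 of its 60 mm) with its handle down in the far notch (less than 0.2 rad from hanging), and the drawer stands open by more than 60 of its 70 mm, at rest (value of joint bolt above 0.054 m and value of joint handle below 0.2 rad and value of joint drawer above 0.06 m and velocity of joint each of drawer, bolt below 0.01 m/s); the robot touches nothing.
It fails at once if a tin, the dabber or the printing block beside the case is moved by more than 30 mm or tipped (distance of any of dabber, small_block, rusty_tin, plain_tin from where it was at the start of the episode above 0.03 m or angle between any of dabber, small_block, rusty_tin, plain_tin's own z axis and vertical above 0.5 rad).
It also fails if it takes over 56 s, if anything falls off the work surface, if the arm or the gripper's body presses on something with over 40 N, if the wrist force passes 120 N, or if a joint passes its speed limit or range.

## Working session

There is one attempt and no reset: what is moved stays moved. The work goes in short steps, Python scripts to look and compute and a shell command to move; the robot and the scene stay as the last step left them, time stands still between calls to the robot, and variables do not carry over. Pictures are saved under pics/ and viewed, and the job is handed in when it is done.

```bash
mkdir -p pics; cat > h.py <<'E'
import numpy as np, cv2
from workcell import bot
from scipy.spatial.transform import Rotation as R
def snap(c,tag):
    d=bot.camera(c); cv2.imwrite(f'pics/{tag}.png',d['color']); return d
def proj(d,P):
    p=d['extrinsics']@np.append(P,1); return np.array([d['cx']+d['fx']*p[0]/-p[2], d['cy']+d['fy']*-p[1]/-p[2]])
def ray(d,uv):
    E=d['extrinsics']; v=np.array([(uv[0]-d['cx'])/d['fx'],-(uv[1]-d['cy'])/d['fy'],-1.])
    Ri=E[:3,:3].T; return -Ri@E[:3,3], Ri@v/np.linalg.norm(v)
def tri(obs):
    A=0;b=0
    for d,uv in obs:
        o,v=ray(d,uv); M=np.eye(3)-np.outer(v,v); A=A+M; b=b+M@o
    return np.linalg.solve(A,b)
E
python3 - <<'E'
from h import *
np.set_printoptions(precision=4,suppress=True)
o=bot.get_obs(); print(o['clock'],o['eef_pos'],o['tool_rot'],o['grip_width'],o['ft_force'])
for c in ['scene','side','wrist']:
    d=snap(c,c+'0'); print(c,d['fx'],d['cx'],d['cy'],d['extrinsics'].tolist())
    for n in ['case','bolt_axis','bolt_knob','drawer_knob','dabber','small_block','rusty_tin','plain_tin']:
        print(n,[(np.round(x['point'],1),round(x['conf'],2)) for x in bot.spot_point(n,c)[:2]])
E
```

```text
0.0 [0.1865 0.4632 0.2304] [ 0.5864  0.3952 -0.3964 -0.5856] 0.08530715190080881 [-0.2899  0.4912 -0.5825]
scene 409.2935535209593 277.77063385259265 208.72631631488204 [[0.30136879561707963, -0.9534193997669631, 0.012972940156904804, -0.14329188896898326], [0.49957409873607506, 0.1694710401218365, 0.8495323928091625, -0.5280263778796158], [-0.8121592016965329, -0.24954160917175028, 0.5273769206095619, -0.6460221402616726], [0.0, 0.0, 0.0, 1.0]]
case [(array([296. , 270.9]), 0.79)]
bolt_axis [(array([273.9, 236. ]), 0.9)]
bolt_knob [(array([260.4, 261.1]), 0.49)]
drawer_knob [(array([320.3, 265.8]), 0.91)]
dabber [(array([190. , 257.4]), 0.73)]
small_block [(array([391.8, 315.6]), 0.63)]
rusty_tin [(array([318.9, 187.5]), 0.63)]
plain_tin [(array([284.4, 176.8]), 0.88)]
side 544.1193757311731 281.2235776395823 209.20568801031368 [[0.674897726963586, -0.73772713999, -0.016484085099248823, -0.4137535008505171], [0.3288763749924118, 0.2807195848510738, 0.9016855575270634, -0.38430059084168006], [-0.6605705019990183, -0.6139667593634165, 0.43207803726358207, -1.2253951841059216], [0.0, 0.0, 0.0, 1.0]]
case [(array([289.3, 258.3]), 0.56)]
bolt_axis [(array([272., 219.]), 0.72)]
bolt_knob [(array([261.6, 242.2]), 0.53)]
drawer_knob [(array([305.3, 254.4]), 0.9)]
dabber [(array([213.5, 231.7]), 0.46)]
small_block [(array([353.7, 310.1]), 0.59)]
rusty_tin [(array([311.7, 178.8]), 0.84)]
plain_tin [(array([285.6, 172.2]), 0.57)]
wrist 374.2421713212725 282.9082779217711 214.1069957313828 [[0.3737780145221915, 0.927517980994613, -0.0006251332058494481, -0.498976134575518], [-0.8819967736727603, 0.35522482918131576, -0.30967242687063157, 0.0405457588549203], [-0.28700468130448675, 0.11630011033864819, 0.9508430981210981, -0.3812726841732965], [0.0, 0.0, 0.0, 1.0]]
case []
bolt_axis []
bolt_knob []
drawer_knob []
dabber []
small_block []
rusty_tin []
plain_tin []
```

View pics/scene0.png

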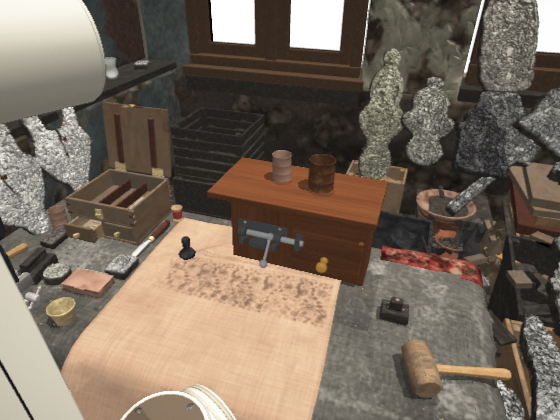

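View pics/side0.png

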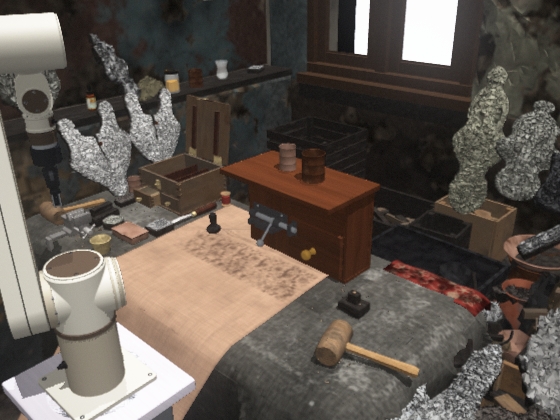

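```bash
cat > fit.py <<'E'
from h import *
from scipy.optimize import least_squares
loc={'case':[0,0,0],'bolt_axis':[-.022,.07,.12],'bolt_knob':[-.077,.07,.065],'drawer_knob':[-.043,-.086,.07]}
np.set_printoptions(precision=4,suppress=True)
D={c:bot.camera(c) for c in ['scene','side']}
ob=[]
for c in D:
    for n in loc:
        r=bot.spot_point(n,c)
        if r: ob.append((c,n,np.array(r[0]['point'],float)))
def W(p,l): 
    c,s=np.cos(p[2]),np.sin(p[2]); return np.array([p[0]+c*l[0]-s*l[1],p[1]+s*l[0]+c*l[1],l[2]])
def f(p): return np.concatenate([(proj(D[c],W(p,loc[n]))-uv) for c,n,uv in ob])
s=least_squares(f,[.5,0,0],loss='soft_l1'); p=s.x
print(p,np.degrees(p[2]))
for (c,n,uv),r in zip(ob,f(p).reshape(-1,2)): print(c,n,uv,r)
for n in loc: print(n,W(p,loc[n]))
for n in ['bolt_axis','bolt_knob','drawer_knob','dabber','small_block','rusty_tin','plain_tin']:
    o=[]
    for c in D:
        r=bot.spot_point(n,c)
        if r:o.append((D[c],r[0]['point']))
    if len(o)>1: print('tri',n,tri(o))
for c in D:
    im=D[c]['color'].copy()
    for n in loc: cv2.circle(im,tuple(int(v) for v in proj(D[c],W(p,loc[n]))),3,(0,255,0),1)
    for y in (-.2,.2):
      for x,z in ((0,0),(-.1,.26),(-.1,.278)): cv2.circle(im,tuple(int(v) for v in proj(D[c],W(p,[x,y,z]))),3,(0,0,255),1)
    cv2.imwrite(f'pics/fit_{c}.png',im[120:360,120:480].repeat(2,0).repeat(2,1))
E
python3 fit.py
```

```text
[ 0.6814  0.012  -0.0996] -5.70400262767489
scene case [294.9 274.7] [ 0.1087 -2.7981]
scene bolt_axis [271.9 236.5] [-1.5637  0.4451]
scene bolt_knob [258.3 263.2] [3.8296 0.5679]
scene drawer_knob [321.  268.6] [-1.0978  1.5294]
side case [289.5 260.5] [ 3.7773 -0.5804]
side bolt_axis [270.5 219. ] [1.6479 1.1159]
side bolt_knob [261.3 241.8] [-2.3632  0.0772]
side drawer_knob [302.7 256.4] [-0.1603 -0.9133]
case [0.6814 0.012  0.    ]
bolt_axis [0.6665 0.0838 0.12  ]
bolt_knob [0.6117 0.0893 0.065 ]
drawer_knob [ 0.6301 -0.0693  0.07  ]
tri bolt_axis [0.6499 0.074  0.1341]
tri bolt_knob [0.6402 0.1101 0.043 ]
tri drawer_knob [ 0.6312 -0.0711  0.0706]
tri dabber [0.6314 0.3242 0.0136]
tri small_block [ 0.5975 -0.2749 -0.0058]
tri rusty_tin [ 0.7219 -0.0321  0.2707]
tri plain_tin [0.7471 0.0773 0.262 ]
```

The scene view shows the bolt plate at about (265,235), the ball knob near (263,264) and the drawer knob at (322,267). The dabber is at (187,247) and the block at (395,312).

View pics/fit_scene.png

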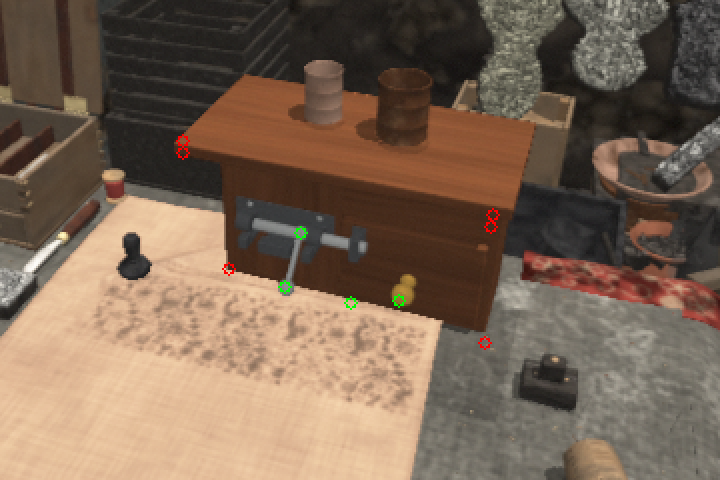

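View pics/fit_side.png

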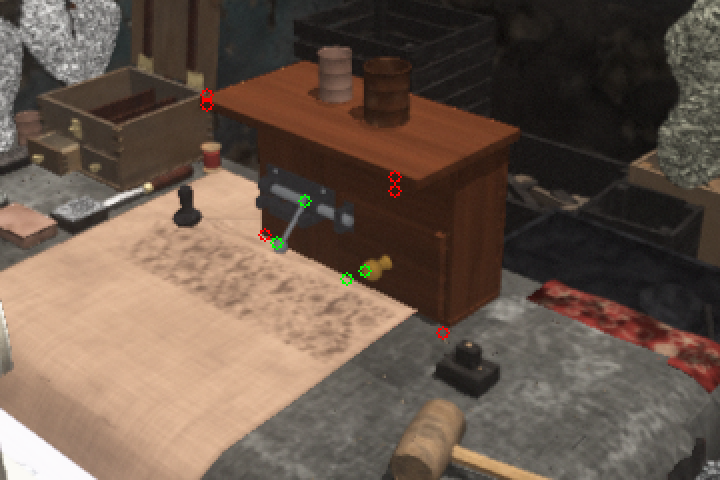

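```bash
python3 - <<'E'
from h import *
for c,(u,v) in {'scene':(210,185),'side':(230,170)}.items():
    im=cv2.imread(f'pics/{c}0.png')[v:v+130,u:u+180]
    im=cv2.resize(im,None,fx=4.4,fy=4.4,interpolation=cv2.INTER_CUBIC)
    for k in range(0,180,20):
        cv2.putText(im,str(u+k),(int(k*4.4),10),0,.35,(255,255,255)); cv2.line(im,(int(k*4.4),12),(int(k*4.4),18),(255,255,255))
    for k in range(0,130,20):
        cv2.putText(im,str(v+k),(0,int(k*4.4)),0,.35,(255,255,255)); 
    cv2.imwrite(f'pics/z_{c}.png',im)
E
```

```text
(no output)
```

View pics/z_scene.png

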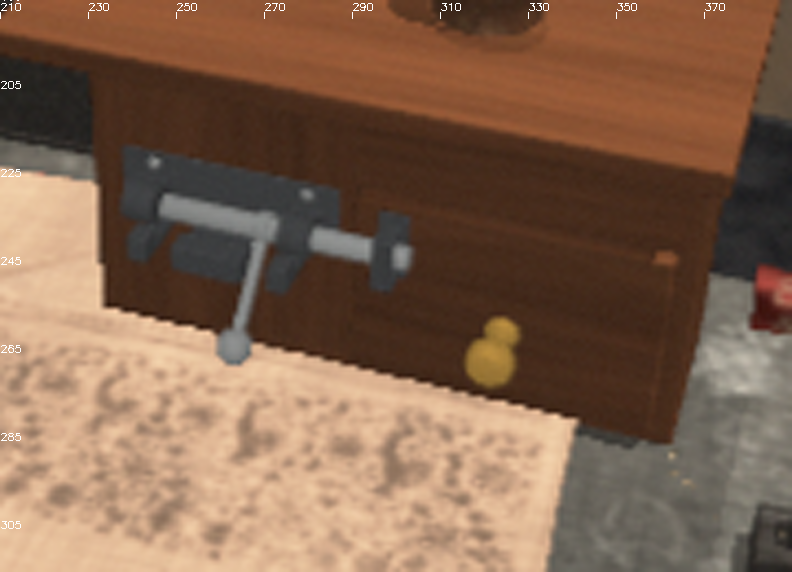

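View pics/z_side.png

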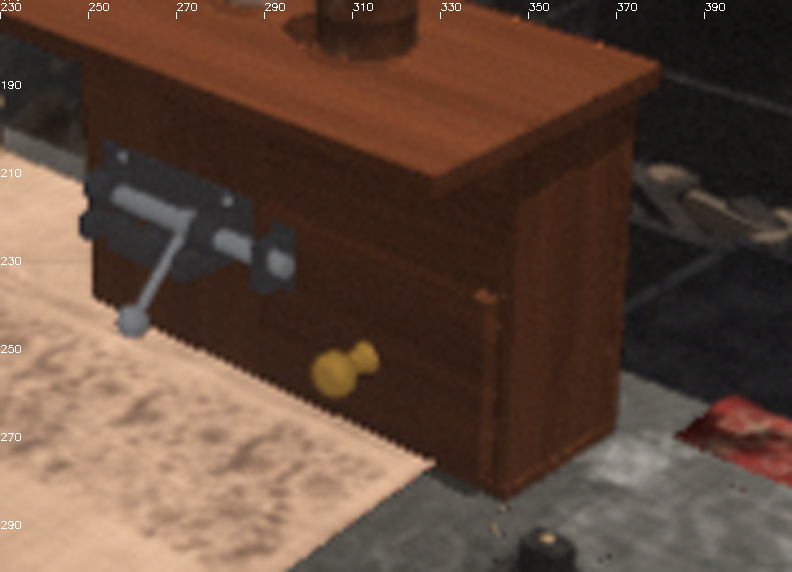

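```bash
cat > fit2.py <<'E'
from h import *
from scipy.optimize import least_squares
np.set_printoptions(precision=4,suppress=True)
loc={'ball':[-.077,.07,.065],'dk':[-.043,-.086,.07],'bl':[0,.2,0],'br':[0,-.2,0],'root':[-.022,.07,.12]}
D={c:bot.camera(c) for c in ['scene','side']}
ob=[('scene','bl',(233.6,254.3)),('scene','br',(362.3,285.7)),('scene','ball',(263.2,263.9)),('scene','dk',(321.4,267)),('scene','root',(270,236.1)),
('side','bl',(251.1,237.5)),('side','br',(344.3,283.2)),('side','ball',(260.2,243)),('side','dk',(305.9,254.8)),('side','root',(272.7,220.5))]
def W(p,l): 
    c,s=np.cos(p[2]),np.sin(p[2]); return np.array([p[0]+c*l[0]-s*l[1],p[1]+s*l[0]+c*l[1],l[2]])
def f(p): return np.concatenate([(proj(D[c],W(p,loc[n]))-uv) for c,n,uv in ob])
p=least_squares(f,[.5,0,0],loss='soft_l1').x
print(p,np.degrees(p[2]))
for (c,n,uv),r in zip(ob,f(p).reshape(-1,2)): print(c,n,uv,r)
for n in loc:
    print(n,W(p,loc[n]),'tri',tri([(D[c],uv) for c,m,uv in ob if m==n]))
E
python3 fit2.py
```

```text
[ 0.6891  0.0141 -0.0391] -2.2427187381340916
scene bl (233.6, 254.3) [-0.2325  0.8799]
scene br (362.3, 285.7) [0.3431 0.8332]
scene ball (263.2, 263.9) [ 0.0534 -0.6599]
scene dk (321.4, 267) [-0.1966  0.2955]
scene root (270, 236.1) [0.3357 0.1046]
side bl (251.1, 237.5) [-0.2047  0.1663]
side br (344.3, 283.2) [0.7032 0.0229]
side ball (260.2, 243) [-0.0283 -1.2731]
side dk (305.9, 254.8) [-0.3122 -0.9059]
side root (272.7, 220.5) [-0.0662 -0.8664]
ball [0.6149 0.0871 0.065 ] tri [0.6162 0.088  0.0604]
dk [ 0.6427 -0.0701  0.07  ] tri [ 0.6454 -0.0699  0.0671]
bl [0.6969 0.214  0.    ] tri [0.699  0.2144 0.0006]
br [ 0.6812 -0.1857  0.    ] tri [ 0.6809 -0.1843  0.0011]
root [0.6698 0.0849 0.12  ] tri [0.6734 0.0874 0.116 ]
```

```bash
cat > plan.py <<'E'
from h import *
import sys
np.set_printoptions(precision=2,suppress=True)
yaw=-0.0391; C=np.array([.6891,.0141,0])
Rc=R.from_euler('z',yaw)
def target_rot(lean,xs=1):
    # approach a: forward & down; lean from vertical. jaws along case y
    a=Rc.apply([np.sin(lean),0,-np.cos(lean)]); x=xs*Rc.apply([0,1,0]); z=np.cross(x,a)
    return R.from_matrix(np.array([x,a,z]).T)
def rel(Rt,Pt,o=None):
    """single-row: shift (along current tool axes), rot"""
    o=o or bot.get_obs(); Rn=R.from_quat(o['tool_rot']); 
    return (Rn.inv()*Rt).as_rotvec(degrees=True), Rn.inv().apply(np.array(Pt)-o['eef_pos'])*1000
E
python3 - <<'E'
from plan import *
o=bot.get_obs(); Rn=R.from_quat(o['tool_rot']); print(Rn.as_matrix())
for l in (35,40,45):
  for s in (1,-1):
    print(l,s,rel(target_rot(np.radians(l),s),[.5,.09,.2],o))
E
```

```text
[[ 0.37 -0.   -0.93]
 [ 0.93 -0.    0.37]
 [-0.   -1.   -0.  ]]
35 1 (array([-34.65, -19.07,  -6.01]), array([-229.77,   31.31, -430.19]))
35 -1 (array([  8.4 , 153.56, -48.42]), array([-229.77,   31.31, -430.19]))
40 1 (array([-39.6 , -18.88,  -6.87]), array([-229.77,   31.31, -430.19]))
40 -1 (array([  9.57, 151.5 , -55.14]), array([-229.77,   31.31, -430.19]))
45 1 (array([-44.55, -18.66,  -7.73]), array([-229.77,   31.31, -430.19]))
45 -1 (array([ 10.73, 149.18, -61.79]), array([-229.77,   31.31, -430.19]))
```

```bash
python3 -m inch '0 0 0 -17 2 -34 0; 0 0 0 -17 2 -34 0; 0 0 0 -17 2 -34 0; 0 0 0 -17 2 -34 0; 0 0 0 -17 2 -34 0; 0 0 0 -17 2 -34 0; 0 0 0 -17 2 -34 0; 0 0 0 -17 2 -34 0; 0 0 0 -17 2 -34 0; 0 0 0 -17 2 -34 0; 0 0 0 -17 2 -34 0; 0 0 0 -17 2 -34 0'
python3 - <<'E'
from plan import *
print(rel(target_rot(np.radians(40)),[.551,.09,.14]))
E
```

```text
clock: 4.15
eef_pos: [0.4898, 0.1212, 0.2073]
tool_rot: [0.586, 0.396, -0.396, -0.586]
ft_force: [0.5, 1.4, -0.4]
grip_width: 0.0853
(array([-39.58, -18.89,  -6.86]), array([ -6.07,  67.34, -68.35]))
```

```bash
python3 -m inch '-4.95 -2.36 -0.86 0 0 0 0.3; -4.95 -2.36 -0.86 0 0 0 0.3; -4.95 -2.36 -0.86 0 0 0 0.3; -4.95 -2.36 -0.86 0 0 0 0.3; -4.95 -2.36 -0.86 0 0 0 0.3; -4.95 -2.36 -0.86 0 0 0 0.3; -4.95 -2.36 -0.86 0 0 0 0.3; -4.95 -2.36 -0.86 0 0 0 0.3; 0 0 0 0 0 0 0.3'
python3 - <<'E'
from plan import *
print(bot.get_obs()['joint_pos'])
print(rel(target_rot(np.radians(40)),[.551,.09,.14]))
E
```

```text
clock: 5.28
eef_pos: [0.4866, 0.1215, 0.2054]
tool_rot: [0.653, 0.628, -0.294, -0.305]
ft_force: [-0.3, 0.3, -0.2]
grip_width: 0.0598
[ 0.42 -0.15 -0.73  0.35 -0.29  0.36]
(array([-0.21,  0.05, -0.03]), array([-28.95,  92.19,  -8.51]))
```

```bash
python3 -m inch '0 0 0 -7.2 23 -2 0.3; 0 0 0 -7.2 23 -2 0.3; 0 0 0 -7.2 23 -2 0.3; 0 0 0 -7.2 23 -2 0.3; 0 0 0 0 0 0 0.3'
python3 - <<'E'
from plan import *
o=bot.get_obs();print(o['eef_pos']*1000, o['joint_pos'])
d=snap('wrist','w1'); r=bot.spot_point('bolt_knob','wrist')[:2]; print(r, bot.look_for('bolt_knob','wrist')[:1])
print(proj(d,[.6149,.0871,.065]), proj(d,[.6698,.0849,.12]),proj(d,[.6427,-.0701,.07]))
print(bot.spot_point('drawer_knob','wrist')[:2],bot.spot_point('bolt_axis','wrist')[:2])
np.save('w1E.npy',d['extrinsics'])
E
```

```text
clock: 5.9
eef_pos: [0.5541, 0.0902, 0.1411]
tool_rot: [0.654, 0.627, -0.293, -0.306]
ft_force: [-0.7, -0.4, 0.3]
grip_width: 0.0596
[554.12  90.24 141.08] [ 0.27  0.07 -0.74  0.08 -0.2   0.24]
[{'point': [282.4, 212.5], 'conf': 0.88}] [{'extent': [262.9, 196.9, 300.8, 332.4], 'conf': 0.7}]
[283.21 212.05] [283.24 317.16] [ 74.36 242.21]
[{'point': [71.0, 241.6], 'conf': 0.79}] [{'point': [282.5, 318.7], 'conf': 0.56}]
```

View pics/w1.png

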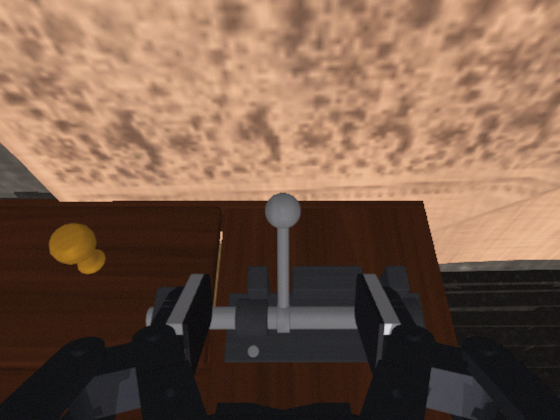

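```bash
python3 - <<'E'
from plan import *
Rt=target_rot(np.radians(40)); a=Rt.as_matrix()[:,1]
print(rel(Rt,np.array([.6149,.0871,.065])+.017*a))
E
```

```text
(array([ 0.07, -0.01,  0.05]), array([ -1.93, 116.33,   3.05]))
```

```bash
python3 -m inch '0 0 0 -0.3 19 0.5 0.3; 0 0 0 -0.3 19 0.5 0.3; 0 0 0 -0.3 19 0.5 0.3; 0 0 0 -0.3 19 0.5 0.3; 0 0 0 -0.3 19 0.5 0.3; 0 0 0 -0.3 19 0.5 0.3; 0 0 0 0 2 0 0.3;0 0 0 0 0 0 1; 0 0 0 0 0 0 1; 0 0 0 0 0 0 1; 0 0 0 0 0 0 1; 0 0 0 0 0 0 1'
python3 - <<'E'
from plan import *
o=bot.get_obs();print(o['eef_pos']*1000, o['ft_force'],o['grip_width'])
d=snap('wrist','w2')
E
```

```text
clock: 7.65
eef_pos: [0.6254, 0.0868, 0.052]
tool_rot: [0.653, 0.629, -0.292, -0.304]
ft_force: [-5.2, 1.1, 5.9]
grip_width: 0.0206
[625.36  86.84  52.05] [-5.16  1.1   5.93] 0.020606850473414706
```

View pics/w2.png

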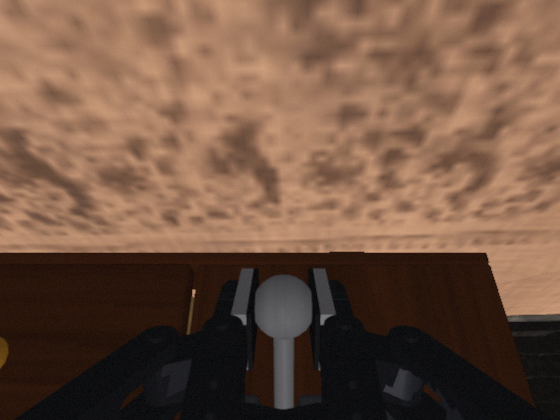

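```bash
python3 - <<'E'
from plan import *
t=np.linspace(0,1.1,12)-np.pi/4
x=-78*np.cos(t);z=78*np.sin(t)
for dx,dz in zip(np.diff(x),np.diff(z)): print(round(.643*dx-.766*dz,1),round(-.766*dx-.643*dz,1))
E
```

```text
-7.8 0.3
-7.8 -0.5
-7.7 -1.3
-7.5 -2.0
-7.3 -2.8
-7.0 -3.5
-6.6 -4.2
-6.1 -4.8
-5.6 -5.4
-5.1 -5.9
-4.5 -6.4
```

```bash
python3 -m inch '0 0 0 0 0 0 1; 0 0 0 0 -7.8 0.3 1; 0 0 0 0 -7.8 -0.5 1; 0 0 0 0 -7.7 -1.3 1; 0 0 0 0 0 0 1'
python3 - <<'E'
from plan import *
o=bot.get_obs();print(o['eef_pos']*1000, o['ft_force'],o['grip_width'])
d=snap('wrist','w3')
E
```

```text
clock: 8.32
eef_pos: [0.6118, 0.0872, 0.0711]
tool_rot: [0.653, 0.629, -0.292, -0.304]
ft_force: [3.5, 4.6, -2.1]
grip_width: 0.0206
[611.77  87.16  71.06] [ 3.5   4.6  -2.09] 0.02060324393915476
```

View pics/w3.png

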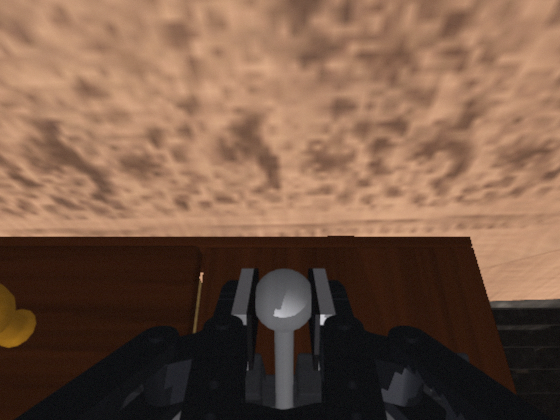

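The ball at (283,300) stays between the pads, and its position in the gripper is unchanged. I continue the arc.

```bash
python3 -m inch '0 0 0 0 -7.5 -2.0 1; 0 0 0 0 -7.3 -2.8 1; 0 0 0 0 -7.0 -3.5 1; 0 0 0 0 -6.6 -4.2 1; 0 0 0 0 -6.1 -4.8 1; 0 0 0 0 -5.6 -5.4 1; 0 0 0 0 -5.1 -5.9 1; 0 0 0 0 0 0 1'
python3 - <<'E'
from plan import *
o=bot.get_obs();print(o['eef_pos']*1000, o['ft_force'],o['grip_width'])
d=snap('wrist','w4');d=snap('side','s4');print(bot.spot_point('bolt_knob','side'))
Rt=target_rot(np.radians(40)); a=Rt.as_matrix()[:,1]
print('K est case',Rc.inv().apply(o['eef_pos']-.017*a-C))
E
```

```text
clock: 9.38
eef_pos: [0.6042, 0.0868, 0.1233]
tool_rot: [0.653, 0.628, -0.293, -0.305]
ft_force: [-0.1, -0.0, -0.3]
grip_width: 0.0001
[604.2   86.76 123.29] [-0.14 -0.03 -0.34] 0.00012426043695867002
[{'point': [261.1, 241.8], 'conf': 0.47}]
K est case [-0.1   0.07  0.14]
```

View pics/w4.png

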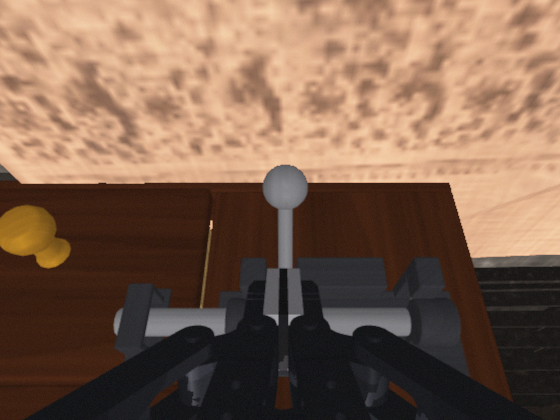

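View pics/s4.png

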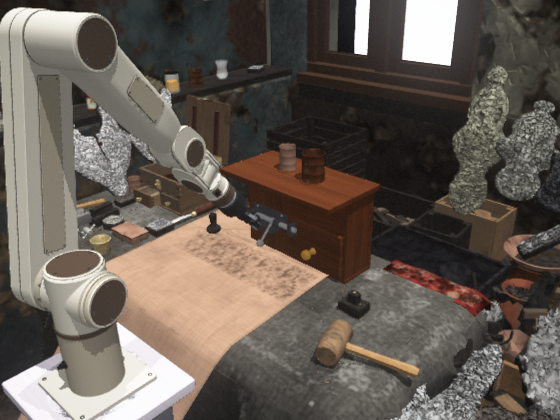

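```bash
python3 - <<'E'
from plan import *
np.set_printoptions(precision=4,suppress=True)
d=bot.camera('wrist'); o=bot.get_obs()
r=bot.spot_point('bolt_knob','wrist'); print(r)
d1=dict(d); d1['extrinsics']=np.load('w1E.npy')
K=tri([(d,(285.5,187)),(d1,(283,211))]); print('K',K)
Rn=R.from_quat(o['tool_rot']); E=d['extrinsics']
cam=-E[:3,:3].T@E[:3,3]; print('cam in tool',Rn.inv().apply(cam-o['eef_pos'])*1000)
# project tool points
for y in (0,-9,-19,-30): print(y,proj(d,o['eef_pos']+Rn.apply([0,y/1000,0])))
# ball ray in w2 in tool frame
Et=E[:3,:3]@Rn.as_matrix(); 
v=np.array([(284-d['cx'])/d['fx'],-(307-d['cy'])/d['fy'],-1.]); v=Et.T@v
c=Rn.inv().apply(cam-o['eef_pos'])*1000
for y in (-10,-15,-20,-25): print('ball at w2 if y=',y,c+v*(y-c[1])/v[1])
# radius by apparent size 59px dia
v2=v/np.linalg.norm(v); print('range ball by size', 12/np.sin(np.arctan(29.5/d['fx']*np.cos(np.arctan(93/d['fx'])))), c+v2*12*374/29.5)
E
python3 - <<'E'
import cv2
im=cv2.imread('pics/w2.png')[230:420,170:400]; cv2.imwrite('pics/w2z.png',cv2.resize(im,None,fx=3,fy=3,interpolation=cv2.INTER_CUBIC))
E
```

```text
[{'point': [284.3, 194.1], 'conf': 0.92}]
K [0.5897 0.0879 0.0803]
cam in tool [  -0.6687 -143.5968   78.9454]
0 [284.7185 285.3255]
-9 [284.7985 296.1627]
-19 [284.8986 309.7264]
-30 [285.0254 326.8959]
ball at w2 if y= -10 [ -0.3213 -10.      -4.4257]
ball at w2 if y= -15 [ -0.3343 -15.      -1.3055]
ball at w2 if y= -20 [ -0.3473 -20.       1.8148]
ball at w2 if y= -25 [ -0.3603 -25.       4.935 ]
range ball by size 157.32250209929467 [ -0.3331 -14.5313  -1.598 ]
```

View pics/w2z.png

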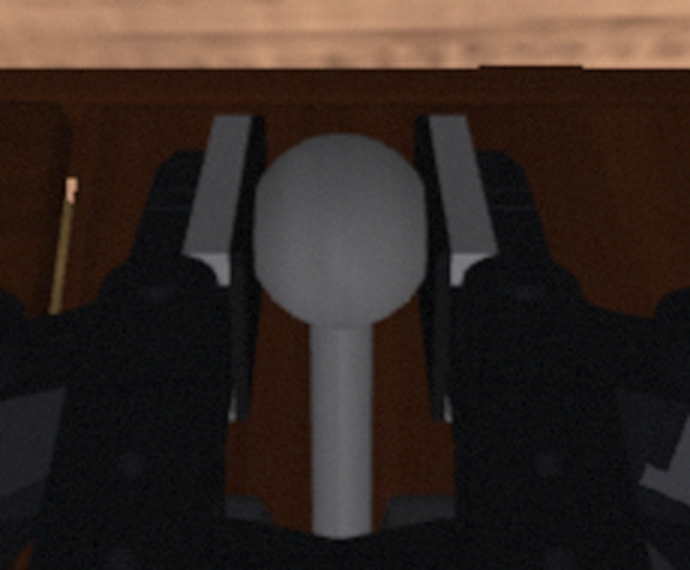

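```bash
python3 - <<'E'
from plan import *
np.set_printoptions(precision=4,suppress=True)
d=bot.camera('wrist'); o=bot.get_obs()
im=d['color']; cv2.imwrite('pics/w5.png',im)
ax=np.array([-.022,.07,.12])
def K(t): return C+Rc.apply(ax+.078*np.array([-np.cos(t-np.pi/4),0,np.sin(t-np.pi/4)]))
def at(eef,P):  # camera translated with tool
    return proj(d,np.array(P)-np.array(eef)+o['eef_pos'])
print('now',[ (t,at(o['eef_pos'],K(t))) for t in (0,.1)], at(o['eef_pos'],C+Rc.apply(ax)))
a=R.from_quat(o['tool_rot']).as_matrix()
for nm,e in (('w2',[.6254,.0868,.0520]),('w3',[.6118,.0872,.0711])):
  for t in (0,.1,.2,.3,.4): print(nm,t,at(e,K(t)), a.T@(K(t)-e)*1000)
Kd=K(0);print(Kd)
E
```

```text
now [(0, array([285.4909, 191.3489])), (0.1, array([285.5736, 194.5822]))] [285.1943 323.5745]
w2 0 [284.4497 307.0687] [ -0.1574 -16.6933  -0.0725]
w2 0.1 [284.5091 317.9149] [ -0.1588 -24.4843   0.2261]
w2 0.2 [284.5709 331.9093] [ -0.1602 -32.2662  -0.2545]
w2 0.3 [284.6344 349.3557] [ -0.1617 -39.9613  -1.5096]
w2 0.4 [284.6987 370.5171] [ -0.1632 -47.4926  -3.5266]
w3 0 [284.6099 274.8658] [-0.0211  6.6854  1.7579]
w3 0.1 [284.6688 282.7201] [-0.0225 -1.1057  2.0566]
w3 0.2 [284.7294 293.0413] [-0.0239 -8.8876  1.576 ]
w3 0.3 [284.791  306.0264] [ -0.0254 -16.5827   0.3209]
w3 0.4 [284.8527 321.8343] [ -0.0269 -24.114   -1.6962]
[0.6147 0.0871 0.0648]
```

View pics/w5.png

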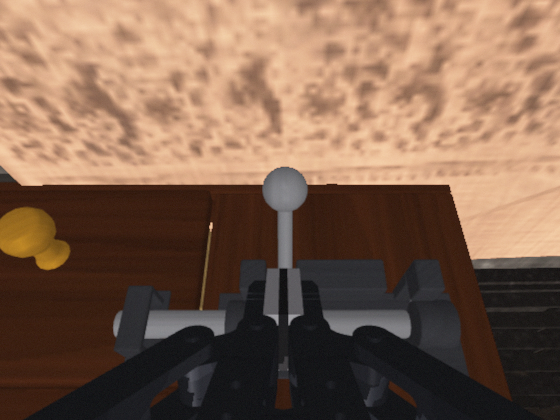

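```bash
python3 - <<'E'
from plan import *
Rt=target_rot(np.radians(40)); a=Rt.as_matrix()[:,1]
K=np.array([.6148,.0871,.065])
print(rel(Rt,K-.04*a)); print(rel(Rt,K+.028*a))
E
```

```text
(array([-0.06,  0.  , -0.01]), array([ 0.58, 10.98, 28.53]))
(array([-0.06,  0.  , -0.01]), array([ 0.59, 78.98, 28.46]))
```

```bash
python3 -m inch '0 0 0 0 0 14 0.3; 0 0 0 0.5 0 14.5 0.3; 0 0 0 0 0 0 0.3; 0 0 0 0 20 0 0.3; 0 0 0 0 20 0 0.3; 0 0 0 0 20 0 0.3; 0 0 0 0 19 0 0.3; 0 0 0 0 0 0 1;0 0 0 0 0 0 1;0 0 0 0 0 0 1; 0 0 0 0 -7.8 0.3 1; 0 0 0 0 -7.8 -0.5 1'
python3 - <<'E'
from plan import *
o=bot.get_obs();print(o['eef_pos']*1000, o['ft_force'],o['grip_width'])
d=snap('wrist','w6')
E
```

```text
clock: 11.18
eef_pos: [0.6228, 0.087, 0.0566]
tool_rot: [0.653, 0.628, -0.293, -0.305]
ft_force: [4.0, 0.5, -3.4]
grip_width: 0.0212
[622.81  87.05  56.63] [ 4.03  0.53 -3.41] 0.02115229576912194
```

View pics/w6.png

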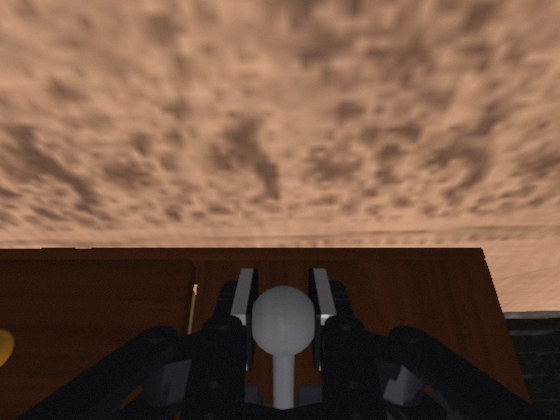

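```bash
python3 -m inch '0 0 0 0 -7.7 -1.3 1; 0 0 0 0 -7.5 -2.0 1; 0 0 0 0 -7.3 -2.8 1; 0 0 0 0 -7.0 -3.5 1; 0 0 0 0 -6.6 -4.2 1'
python3 - <<'E'
from plan import *
o=bot.get_obs();print(o['eef_pos']*1000, o['ft_force'],o['grip_width'])
d=snap('wrist','w7')
E
```

```text
clock: 11.85
eef_pos: [0.6175, 0.0878, 0.0996]
tool_rot: [0.656, 0.63, -0.287, -0.3]
ft_force: [9.1, 0.2, 5.9]
grip_width: 0.0123
[617.46  87.81  99.62] [9.14 0.22 5.92] 0.012306865937227743
```

View pics/w7.png

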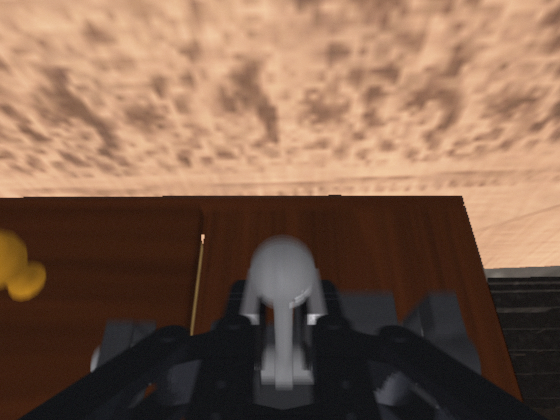

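```bash
cat > ball.py <<'E'
from plan import *
import sys
np.set_printoptions(precision=3,suppress=True)
ax=np.array([-.022,.07,.12])
def K(t,b=0): return C+Rc.apply(ax+[0,b,0]+.078*np.array([-np.cos(t-np.pi/4),0,np.sin(t-np.pi/4)]))
def ana(tag,b=0):
    d=snap('wrist',tag); o=bot.get_obs(); Rm=R.from_quat(o['tool_rot'])
    print('eef',o['eef_pos']*1000,'f',o['ft_force'],'w',o['grip_width']*1000,'clk',o['clock'],bot.spot_point('bolt_knob','wrist')[:1])
    for t in np.arange(0,1.6,.15): print(round(t,2),proj(d,K(t,b)),Rm.inv().apply(K(t,b)-o['eef_pos'])*1000)
if __name__=='__main__': ana(sys.argv[1],float(sys.argv[2]) if len(sys.argv)>2 else 0)
E
python3 ball.py w8
```

```text
eef [618.735  87.947 101.354] f [ 9.786 -0.944  2.085] w 5.331103013696689 clk 11.95 [{'point': [281.3, 260.0], 'conf': 0.73}]
0.0 [282.097 207.963] [-1.158 24.921 26.966]
0.15 [282.042 215.901] [-1.146 13.232 26.89 ]
0.3 [281.995 228.836] [-1.128  1.686 25.068]
0.45 [281.962 247.302] [-1.105 -9.458 21.542]
0.6 [281.945 271.575] [ -1.076 -19.95   16.389]
0.75 [281.95  301.497] [ -1.044 -29.555   9.727]
0.9 [281.979 336.298] [ -1.007 -38.056   1.704]
1.05 [282.035 374.499] [ -0.968 -45.262  -7.499]
1.2 [282.116 413.96 ] [ -0.928 -51.012 -17.676]
1.35 [282.218 452.132] [ -0.886 -55.177 -28.598]
1.5 [282.335 486.462] [ -0.844 -57.663 -40.019]
```

View pics/w8.png

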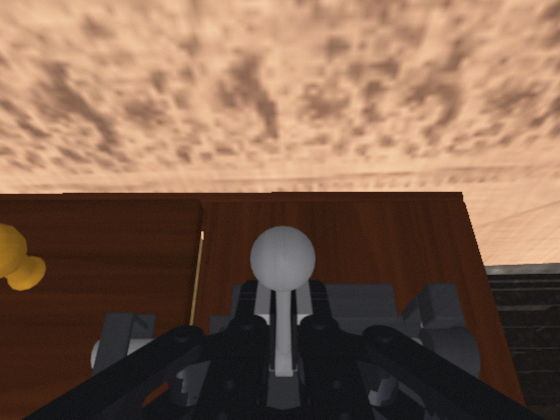

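```bash
python3 -m inch '0 0 0 0 0 0 0.3; 0 0 0 0 0 0 0.3; 0 0 0 0 -5 0 0.3; 0 0 0 0 -5 0 0.3'; python3 ball.py w9
```

```text
clock: 12.5
eef_pos: [0.6037, 0.0874, 0.1003]
tool_rot: [0.653, 0.628, -0.293, -0.305]
ft_force: [-1.3, -0.2, 0.8]
grip_width: 0.06
eef [603.689  87.519 100.835] f [-1.169 -0.19  -0.157] w 59.82848952294413 clk 12.55 [{'point': [286.5, 226.5], 'conf': 0.81}]
0.0 [284.626 227.043] [-0.023 34.681 14.657]
0.15 [284.705 235.152] [-0.023 22.993 14.801]
0.3 [284.786 247.871] [-0.023 11.414 13.198]
0.45 [284.865 265.618] [-0.023  0.206  9.881]
0.6 [284.939 288.572] [ -0.023 -10.382   4.928]
0.75 [285.004 316.531] [ -0.024 -20.11   -1.553]
0.9 [285.054 348.772] [ -0.024 -28.76   -9.414]
1.05 [285.084 383.983] [ -0.025 -36.139 -18.48 ]
1.2 [285.091 420.302] [ -0.025 -42.08  -28.547]
1.35 [285.074 455.523] [ -0.026 -46.45  -39.388]
1.5 [285.031 487.416] [ -0.027 -49.151 -50.761]
```

View pics/w9.png

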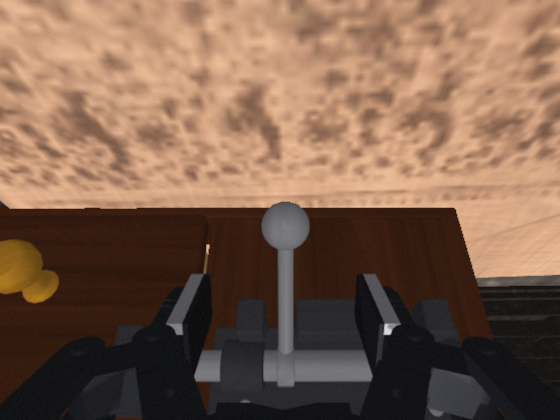

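```bash
python3 -m inch '0 0 0 0 0 20 0.3; 0 0 0 0 22 0 0.3; 0 0 0 0 22 0 0.3; 0 0 0 0 21 0 0.3; 0 0 0 0 0 0 1; 0 0 0 0 0 0 1; 0 0 0 0 0 0 1; 0 0 0 0 -23 -1.5 1; 0 0 0 0 -22 -8.3 1; 0 0 0 0 -18.5 -14.5 1; 0 0 0 0 -13.5 -19 1'; python3 ball.py w10
```

```text
clock: 13.98
eef_pos: [0.608, 0.0874, 0.1203]
tool_rot: [0.65, 0.627, -0.298, -0.308]
ft_force: [-5.2, 3.1, -4.0]
grip_width: 0.0214
eef [609.924  87.511 124.052] f [-21.288   1.649   5.955] w 21.19148004528664 clk 14.025 [{'point': [284.3, 323.4], 'conf': 0.82}]
0.0 [284.33  190.698] [-0.247 48.732 33.969]
0.15 [284.425 196.016] [-0.232 37.045 34.206]
0.3 [284.513 205.564] [-0.22  25.454 32.693]
0.45 [284.589 219.784] [-0.212 14.22  29.466]
0.6 [284.649 238.93 ] [-0.209  3.594 24.595]
0.75 [284.686 262.933] [-0.211 -6.185 18.192]
0.9 [284.696 291.28 ] [ -0.217 -14.898  10.399]
1.05 [284.673 322.929] [ -0.227 -22.348   1.392]
1.2 [284.617 356.33 ] [ -0.242 -28.368  -8.628]
1.35 [284.529 389.562] [ -0.26  -32.823 -19.434]
1.5 [284.413 420.603] [ -0.282 -35.613 -30.785]
```

View pics/w10.png

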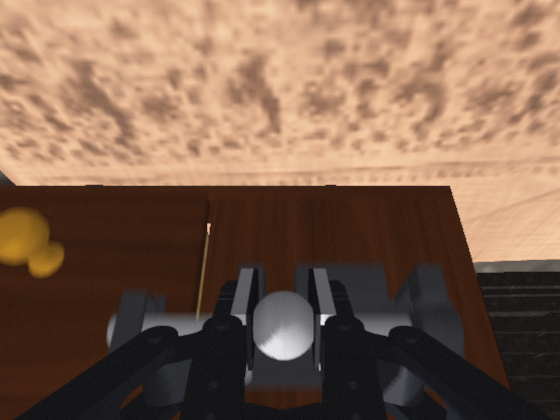

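```bash
python3 -m inch '0 0 0 21 0 0 1; 0 0 0 21 0 0 1; 0 0 0 20 0 0 1'; python3 ball.py w11 .06
```

```text
clock: 14.45
eef_pos: [0.6108, 0.148, 0.1206]
tool_rot: [0.652, 0.626, -0.298, -0.307]
ft_force: [-16.3, -2.9, 2.8]
grip_width: 0.0212
eef [610.685 147.503 120.267] f [-12.866  -3.658   2.028] w 21.359586815731326 clk 14.5 [{'point': [282.8, 321.0], 'conf': 0.55}]
0.0 [283.508 189.544] [ 0.196 46.914 30.195]
0.15 [283.455 194.851] [ 0.118 35.229 30.467]
0.3 [283.381 204.396] [ 0.034 23.634 28.99 ]
0.45 [283.285 218.624] [-0.055 12.389 25.797]
0.6 [283.167 237.789] [-0.145  1.749 20.959]
0.75 [283.029 261.822] [-0.235 -8.049 14.585]
0.9 [282.875 290.207] [ -0.323 -16.785   6.819]
1.05 [282.711 321.897] [ -0.408 -24.262  -2.166]
1.2 [282.548 355.335] [ -0.486 -30.312 -12.167]
1.35 [282.393 388.596] [ -0.557 -34.8   -22.96 ]
1.5 [282.257 419.653] [ -0.619 -37.624 -34.302]
```

View pics/w11.png

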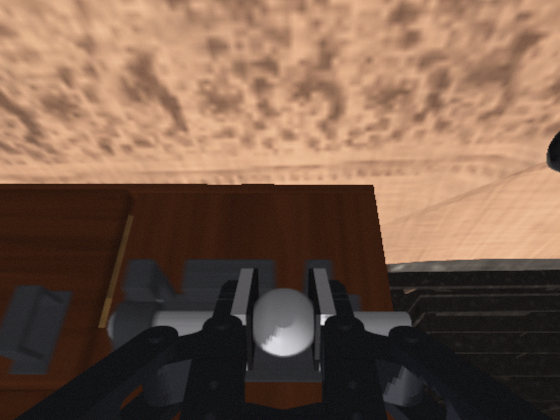

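```bash
python3 -m inch '0 0 0 3 6 6 1; 0 0 0 0 13 9.5 1; 0 0 0 0 21 8 1; 0 0 0 0 21 2 1; 0 0 0 0 0 0 1'; python3 ball.py w12 .06
```

```text
clock: 15.18
eef_pos: [0.6413, 0.1468, 0.0655]
tool_rot: [0.659, 0.626, -0.289, -0.301]
ft_force: [6.1, -11.7, 6.2]
grip_width: 0.006
eef [641.082 146.774  65.745] f [  6.442 -11.136   4.333] w 6.028137512515882 clk 15.225 [{'point': [280.3, 264.0], 'conf': 0.66}]
0.0 [282.391 260.678] [ -0.941 -14.926  18.788]
0.15 [281.968 275.091] [ -1.059 -26.615  18.805]
0.3 [281.504 296.875] [ -1.167 -38.174  17.074]
0.45 [281.009 327.104] [ -1.262 -49.346  13.636]
0.6 [280.502 366.486] [ -1.343 -59.878   8.566]
0.75 [280.011 414.964] [ -1.408 -69.534   1.98 ]
0.9 [279.575 471.247] [ -1.454 -78.098  -5.976]
1.05 [279.24  532.472] [ -1.481 -85.377 -15.122]
1.2 [279.05  594.248] [ -1.489 -91.208 -25.253]
1.35 [279.033 651.294] [ -1.478 -95.459 -36.141]
1.5 [279.195 698.592] [ -1.446 -98.036 -47.543]
```

View pics/w12.png

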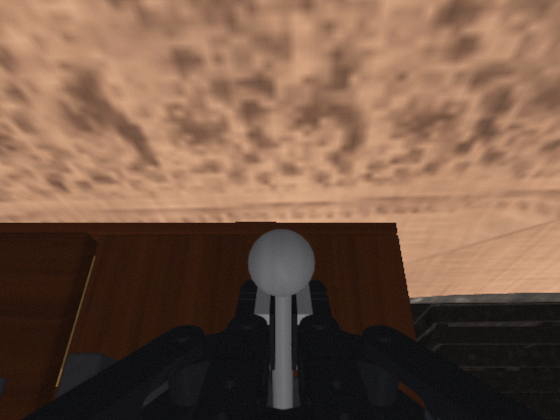

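```bash
python3 -m inch '0 0 0 0 0 0 0.3; 0 0 0 0 0 0 0.3; 0 0 0 0 0 0 0.3; 0 0 0 0 -15 0 0.3; 0 0 0 0 -25 0 0.3; 0 0 0 0 -30 0 0.3; 0 0 0 0 -30 0 0.3; 0 0 0 0 0 0 0.3'; python3 ball.py w13 .06 | head -3
python3 - <<'E'
from plan import *
d=snap('scene','sc13')
Rt=target_rot(np.radians(40)); a=Rt.as_matrix()[:,1]
P=C+Rc.apply([-.043,-.086,.07])
print(rel(Rt,P-.08*a),rel(Rt,P+.012*a))
print(bot.get_obs()['joint_pos'])
im=d['color'][185:315,190:390]; cv2.imwrite('pics/sc13z.png',cv2.resize(im,None,fx=4,fy=4,interpolation=cv2.INTER_CUBIC))
E
```

```text
clock: 16.27
eef_pos: [0.572, 0.1547, 0.1405]
tool_rot: [0.653, 0.629, -0.292, -0.304]
ft_force: [0.5, -0.2, -0.4]
grip_width: 0.0596
eef [572.224 154.464 139.517] f [-0.506  0.226 -1.095] w 59.807869200864744 clk 16.325 [{'point': [275.3, 198.3], 'conf': 0.6}]
0.0 [274.708 198.822] [-5.83  86.164 13.626]
0.15 [274.333 203.841] [-5.81  74.476 13.743]
(array([-0.01,  0.01,  0.02]), array([-221.19,   22.84,  -17.04])) (array([-0.01,  0.01,  0.02]), array([-221.22,  114.84,  -17.05]))
[ 0.4   0.15 -0.66  0.11 -0.28  0.35]
```

View pics/w13.png

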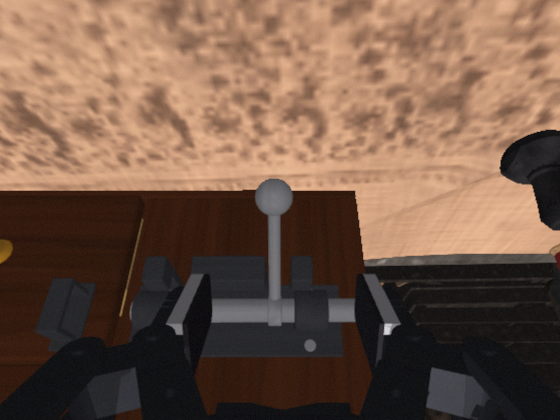

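View pics/sc13z.png

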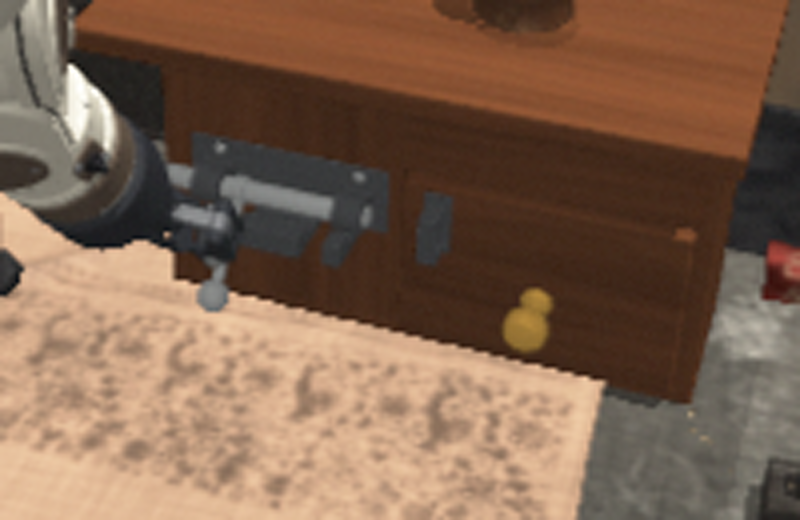

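```bash
python3 -m inch '0 0 0 -27.6 0 -2 0.2; 0 0 0 -27.6 0 -2 0.2; 0 0 0 -27.6 0 -2 0.2; 0 0 0 -27.6 0 -2 0.2; 0 0 0 -27.6 0 -2 0.2; 0 0 0 -27.6 0 -2 0.2; 0 0 0 -27.6 0 -2 0.2; 0 0 0 -27.6 0 -2 0.2; 0 0 0 0 0 0 0.2'
python3 - <<'E'
from plan import *
d=snap('wrist','w14')
Rt=target_rot(np.radians(40)); a=Rt.as_matrix()[:,1]
P=C+Rc.apply([-.043,-.086,.07])
print(rel(Rt,P+.02*a)); print(proj(d,P),bot.spot_point('drawer_knob','wrist'))
E
```

```text
clock: 17.55
eef_pos: [0.5759, -0.0692, 0.1472]
tool_rot: [0.654, 0.627, -0.293, -0.306]
ft_force: [0.8, -0.1, 0.6]
grip_width: 0.0683
(array([-0.1 , -0.11, -0.04]), array([  0.68, 122.18,  -1.93]))
[286.86 215.1 ] [{'point': [287.8, 214.2], 'conf': 0.87}]
```

View pics/w14.png

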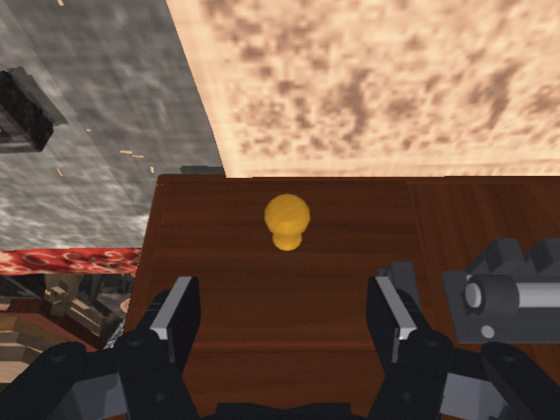

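```bash
python3 -m inch '0 0 0 0.2 21 -0.5 0.2; 0 0 0 0.2 21 -0.5 0.2; 0 0 0 0.2 21 -0.5 0.2; 0 0 0 0 21 -0.5 0.2; 0 0 0 0 21 0 0.2; 0 0 0 0 17 0 0.2; 0 0 0 0 0 0 0.2; 0 0 0 0 0 0 1; 0 0 0 0 0 0 1; 0 0 0 0 0 0 1'
python3 - <<'E'
from plan import *
d=snap('wrist','w15');o=bot.get_obs();print(o['ft_force'],o['eef_pos'],o['grip_width'])
E
```

```text
clock: 18.9
eef_pos: [0.6557, -0.0702, 0.0571]
tool_rot: [0.654, 0.628, -0.293, -0.304]
ft_force: [-4.0, -0.7, 3.6]
grip_width: 0.0282
[-5.56 -0.7   4.32] [ 0.66 -0.07  0.06] 0.02805509194260072
```

View pics/w15.png

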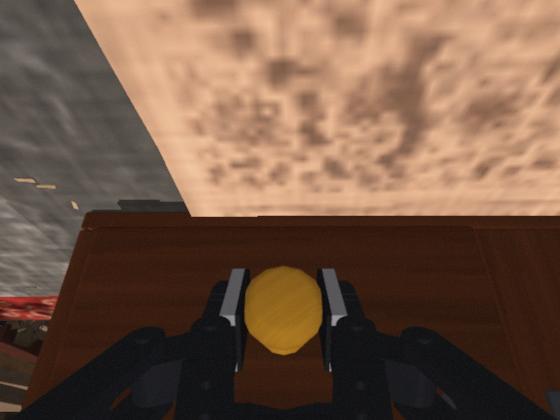

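```bash
python3 -m inch '0 0 0 0 -4 4.7 1; 0 0 0 0 -8 9.5 1; 0 0 0 0 -8 9.5 1; 0 0 0 0 -8 9.5 1; 0 0 0 0 -8 9.5 1; 0 0 0 0 -8 9.5 1; 0 0 0 0 -4 4.7 1; 0 0 0 0 0 0 1'
python3 - <<'E'
from plan import *
d=snap('wrist','w16');o=bot.get_obs();print(o['ft_force'],o['eef_pos']*1000,o['grip_width'])
P=C+Rc.apply([-.043,-.086,.07])
for q in (0,.03,.06,.065,.07): print(q,proj(d,P-Rc.apply([q,0,0])))
print(bot.spot_point('drawer_knob','wrist'))
E
```

```text
clock: 19.95
eef_pos: [0.5853, -0.0677, 0.0575]
tool_rot: [0.654, 0.629, -0.292, -0.303]
ft_force: [25.3, -5.9, -19.6]
grip_width: 0.0278
[ 25.61  -5.36 -17.98] [585.27 -67.7   57.56] 0.02764992994920174
0 [283.98 345.63]
0.03 [284.08 331.36]
0.06 [284.22 312.31]
0.065 [284.25 308.49]
0.07 [284.27 304.45]
[{'point': [283.1, 303.4], 'conf': 0.71}]
```

View pics/w16.png

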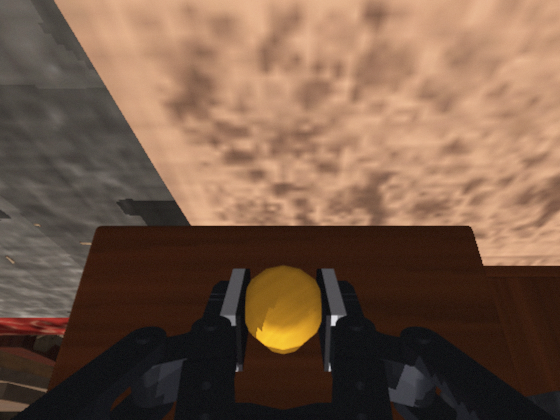

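```bash
python3 -m inch '0 0 0 0 1.5 -1.8 1; 0 0 0 0 0 0 0.2; 0 0 0 0 0 0 0.2; 0 0 0 0 0 0 0.2; 0 0 0 0 -10 0 0.2; 0 0 0 0 -25 0 0.2; 0 0 0 0 -30 0 0.2; 0 0 0 0 -30 0 0.2; 0 0 0 0 -30 0 0.2; 0 0 0 0 -20 0 0.2; 0 0 0 0 0 0 0.2; 0 0 0 0 0 0 0.2'
python3 - <<'E'
from plan import *
d=snap('wrist','w17');o=bot.get_obs();print(o['ft_force'],o['eef_pos']*1000,o['grip_width'])
P=C+Rc.apply([-.043,-.086,.07])
for q in (.06,.065,.07): print(q,proj(d,P-Rc.apply([q,0,0])))
print(bot.spot_point('drawer_knob','wrist'))
d=snap('side','sd17'); d2=snap('scene','sc17')
ax=np.array([-.022,.13,.12])
Kb=C+Rc.apply(ax+.078*np.array([-.7071,0,-.7071]))
for n,dd in (('side',d),('scene',d2)): print(n,proj(dd,Kb),proj(dd,P-Rc.apply([.07,0,0])),bot.spot_point('bolt_knob',n)[:1],bot.spot_point('drawer_knob',n)[:1])
for n in ['dabber','small_block','rusty_tin','plain_tin']: print(n,[x['point'] for x in bot.spot_point(n,'scene')[:1]],[x['point'] for x in bot.spot_point(n,'side')[:1]])
E
```

```text
clock: 21.55
eef_pos: [0.4907, -0.0632, 0.1673]
tool_rot: [0.653, 0.628, -0.293, -0.305]
ft_force: [0.1, -0.5, -0.7]
grip_width: 0.0679
[0.42 0.83 0.1 ] [490.64 -63.21 166.84] 0.06822679697884282
0.06 [282.76 210.12]
0.065 [282.76 206.6 ]
0.07 [282.76 202.98]
[{'point': [282.4, 198.7], 'conf': 0.96}, {'point': [543.7, 221.2], 'conf': 0.63}]
side [246.94 235.4 ] [288.83 263.09] [{'point': [247.2, 235.6], 'conf': 0.6}] [{'point': [288.7, 263.6], 'conf': 0.88}]
scene [243.36 258.48] [314.36 283.74] [{'point': [190.4, 255.8], 'conf': 0.72}] [{'point': [315.5, 284.0], 'conf': 0.86}]
dabber [[189.2, 255.5]] [[210.6, 232.4]]
small_block [[393.2, 312.8]] [[355.2, 311.5]]
rusty_tin [[319.1, 186.9]] [[314.2, 179.8]]
plain_tin [[280.8, 178.5]] [[287.6, 170.6]]
```

View pics/sd17.png

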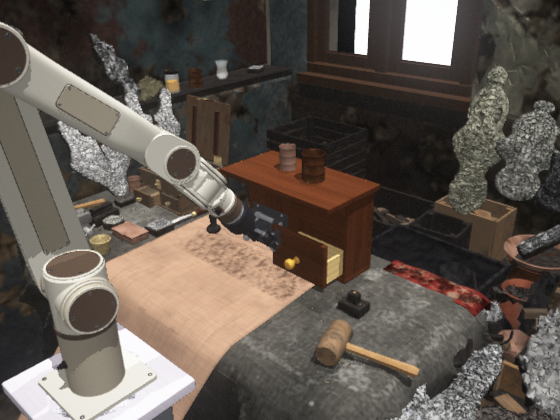

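View pics/sc17.png

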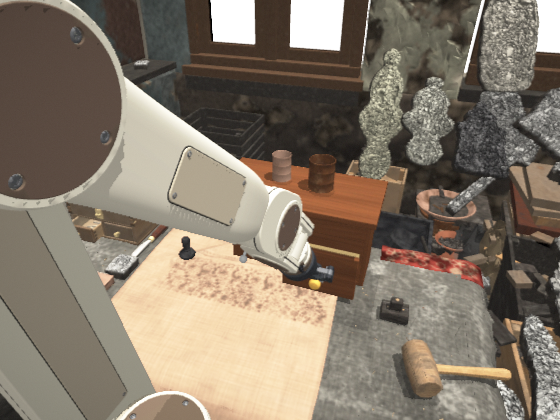

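View pics/w17.png

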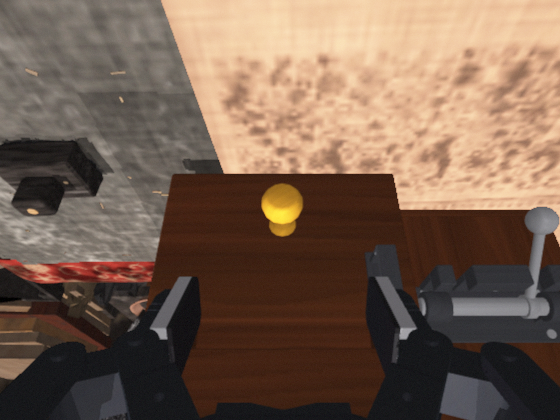

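The wrist view shows the drawer knob at (282,203), which matches 70 mm open, and the bolt handle hanging at (542,220). In the side view the ball, at (247,236), matches the far notch. The bystanders stand where they were and the robot is clear of everything, so I hand in.

```bash
python3 - <<'E'
from h import *
print(bot.job_done())
E
```

```text
the job is handed in; nothing more can be done
None
```

The bolt is drawn with its handle down in the far notch, the drawer is pulled out to its stop, and the gripper has let go and backed off. I handed the job in at about 22 s of the 56 s; it reports no verdict.

**How it went:** The ball slipped out of the fingers on the first two lifts. On the first it fell back into the home notch; on the second the fingers ended up holding the stem, and I let it fall back. The third try gripped it deeper and lifted faster. It raised the handle to about 1.05 rad, slid the bolt about 60 mm and lowered it. I then pinched the drawer knob and pulled until the stop pushed back with about 31 N at the wrist.

**Last checks:**
- **Bolt:** in the side camera the ball sat within 1 pixel of where it should be with the bolt at 60 mm and the handle hanging.
- **Drawer:** the scene and side cameras put the knob within about 1 pixel of 70 mm open. The network's wrist reading was 4 pixels off that, on the side of more open.
- **Tins, dabber and block:** they stand upright, with every network reading within about 4 pixels of where it was at the start.
- **Contact:** the wrist force was about 1 N and the gripper was open, clear of everything.

**One reading disagreed:** the network's bolt knob position in the scene camera fell on the dabber. The visible ball in that picture is at about (243,258), where it should be, so I took the network reading as a false hit.

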